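# Eject the reference disc and load the sample holder

## Task

Load the reference disc for the spectrometer: push the black paddle of the keeper block's ejector lever fully down so that the steel disc rises out of its pocket, then lift the disc out and set it flat on the seat of the sample holder, between its two curved walls. Then lay the retaining ring that has the same diameter as the disc (not the larger or the smaller ring) flat on top of the disc between the walls. Set both parts down rather than dropping them, and leave the other things on the bench where they are.

Things in the scene. Friction and masses are not known exactly. Their poses are not given: they have to be found in the camera images.
- keeper_face (a point): Centre of the pocket's mouth on the top face of the keeper, a fixed aluminium block 76 x 76 mm and 44 mm high on a 100 x 90 x 6 mm foot plate. Round pocket 42 mm across. The keeper's own -y axis points from the pocket along the ejector lever; z is up. Two bearing plates for the lever stand on the -y side, 46 mm high, up to 59 mm from the pocket centre.
- lever (a joint): Angle of the ejector lever: 0 = paddle up, disc seated flush; 0.5 rad = paddle fully down at its stop, disc raised 14 mm (the rise is proportional to the angle). Needs about 3 to 4 N at the paddle; stiff hinge, it stays where it is left. Horizontal pivot along the keeper's x axis, 48 mm from the pocket centre towards the keeper's -y and 36 mm above the bench.
- lever_paddle (a point): Centre of the upper face of the lever's black paddle (36 x 34 mm, 8 mm thick), 105 mm from the pivot. About 77 mm above the bench when up, sloping 0.36 rad (outer end higher); about 25 mm above the bench when fully down, sloping 0.14 rad the other way. On the way down it swings in an arc and moves outward by at most about 9 mm.
- disc_center (a point): Centre (half-way up) of the plain steel reference disc, 40 mm diameter, 18 mm thick, about 0.12 to 0.24 kg, axis z. At the start it is seated in the keeper's pocket with its top flush with the block's face, so that it cannot be gripped until raised; raised, its upper 14 mm stand above the face.
- holder_seat (a point): Centre of the seat of the fixed sample holder, 14 mm above the bench. Seat 37 mm across, 6 mm above a dark base plate 92 (x) x 70 (y) mm. Curved walls on the holder's +y and -y sides: inner radius 21.5 mm, 28 mm high above the seat, the top 6 mm flared outward as a lead-in. The +x and -x sides are open, 34 mm wide, for fingers closing along the holder's x. The disc, then the ring, lie here.
- ring_center (a point): Centre (half-way up) of the steel retaining ring to use: outer diameter 40 mm, hole 26 mm, 12 mm thick, about 70 g, lying flat on the bench at one of three places.
- ring_large_center (a point): Centre of a larger steel ring, not used: outer diameter 62 mm, 12 mm thick, flat on the bench; leave it where it is.
- ring_small_center (a point): Centre of a smaller steel ring, not used: outer diameter 26 mm, 12 mm thick, flat on the bench; leave it where it is.
- jar: Bystander: white jar with blue lid, 68 mm diameter, 95 mm high; origin under its centre.
- amber_bottle: Bystander: amber bottle with white cap, 56 mm diameter, 130 mm high; origin under its centre.
- dish: Bystander: white ceramic dish, 84 mm diameter, 22 mm high; origin under its centre.
- vial: Bystander: small glass vial with black cap, 28 mm diameter, 50 mm high; origin under its centre.
- spatula: Bystander: narrow steel lab spatula, about 190 mm long and 8 mm thick, lying flat along its own x axis.

How it is judged:
On the way, in this order (a step that is already met when the one before it is completed fails the run):
1. the lever is pressed down and the disc has risen in its pocket (value of joint lever above 0.42 rad and z of disc_center in the frame of keeper_face above 0.001 m and horizontal distance between disc_center and keeper_face below 0.006 m), for 0.2 s.
2. the disc lies flat on the holder's seat, released (horizontal distance between disc_center and holder_seat below 0.004 m and z of disc_center in the frame of holder_seat between 0.007 and 0.011 m and angle between the z axis of disc_center and the z axis of holder_seat, either way round below 0.1 rad and contact force between the fingers and disc below 0.05 N), for 0.2 s.
At the end, for the whole second after the job is handed in: The disc lies flat on the holder's seat (centre within 4 mm of the seat's centre sideways, 2 mm in height, 0.1 rad of tilt) and the 40 mm ring lies flat on the disc (within 5 mm sideways, 3 mm in height, 0.1 rad), both released and at rest (all of step 2 and horizontal distance between ring_center and holder_seat below 0.005 m and z of ring_center in the frame of holder_seat between 0.021 and 0.027 m and angle between the z axis of ring_center and the z axis of holder_seat, either way round below 0.1 rad and contact force between the fingers and ring below 0.05 N and linear speed of each of disc, ring below 0.02 m/s); the robot touches nothing.
It fails at once if the disc or the ring is dropped (moves faster than 0.6 m/s while not in contact with the fingers: a fall of some 18 mm) ((contact force between the fingers and disc below 0.05 N and linear speed of disc above 0.6 m/s) or (contact force between the fingers and ring below 0.05 N and linear speed of ring above 0.6 m/s)).
It fails at once if another thing on the bench is moved by more than 25 mm (distance of any of ring_large_center, ring_small_center, jar, amber_bottle, dish, vial, spatula from where it was at the start of the episode above 0.025 m).
It also fails if it takes over 66 s, if anything falls off the work surface, if the arm or the gripper's body presses on something with over 40 N, if the wrist force passes 120 N, or if a joint passes its speed limit or range.

## Robot

A 6-joint arm with a two-finger parallel gripper is mounted at the origin on the work surface. World frame = base frame: x ahead of the robot, y to its left, z up, the work surface at z = 0. Lengths are in m, angles in rad, forces in N, time in s.
With the tool pointing down it reaches from about 0.3 to 0.875 m from the base axis. Payload 6.4 kg.
Tool frame: the origin (TCP) lies on the centre line of the jaws, within the pads' length; the fingertips stand ctrl.nose_length ahead of it and the grasp point (between the pads) lies 6 mm ahead of it (ctrl.nose_length is the distance from the TCP to the fingertips, in m); x points along the fingers, y is the direction in which the jaws open and shut, and the axes are right-handed (so a half turn about x gives the same grasp; the last joint's range is limited). The gripper opens to 85 mm and grips with 20 to 120 N. Pads are 22 mm wide; open, the fingers measure 114 mm over their backs; the gripper's body (76 mm by 85 mm) begins 54 mm behind the grasp point. The pads swing forward as they close: fully open they stand 13 mm farther back than shut.
Start: joints at [0.977, 0.181, 1.607, -0, 1.354, -0.206], TCP at [0.217, 0.532, 0.256] pointing down, gripper open.
Joint ranges: [-2.99, 2.99], [-0.89, 2.07], [0.3, 2.58], [-1.14, 4.28], [0, 2.63], [-3.12, 3.12]. Speed limits (rad/s): [2.57, 2.57, 3.01, 3.14, 3.14, 3.14].

## Interface

Orientations are given as a unit quaternion [w, x, y, z].
In Python, from bench import telemetry, cams, workorder, spotter, ctrl gives the robot as it stands. The module is installed in compiled form; this text tells all that it offers.
- The arm moves only by the tool servo_tool, never from a script. Its argument "targets" is one flat list of numbers, 4 for each row, row after row: the shift along the tool's x, y, z in mm, then the turn about the tool's x in rad. A call has exactly 5 rows; each row shifts and turns the commanded pose from where the row before left it, along the tool's axes as they then stand; what a row does not reach is not made up. A row lasts 1/10 s, in which the tool goes at most 50 mm and 8.59 degrees, less where a joint would pass 70% of its speed; a pose out of reach is approached as far as the arm can. A call is refused whole if a number of a shift passes 50 or a number of a turn 0.15, either way. A call with a gripper value outside its range is refused whole. "fingers" is the finger opening in mm, from 0 to 85.4, set as the call begins (left out, the last holds). The fingers move at their own pace and stop on an object; the grip force is fixed at half the most. Time passes only in rows, so rows that do not move let the fingers close, or fill a call up. It gives the time, the measured TCP pose, the force and the opening at its end, in the units of the state.
- telemetry.get_obs(): the state, without advancing time (a new reading comes with each control period).
- cams.camera(name): name is "scene" or "side" or "wrist"; returns (picture, depth): 384x512x3 uint8, blue, green, red; 384x512 float32, m along the optical axis (not along the pixel's ray), 0 where there is no reading.
- cams.camera_params(name): a dict with "intrinsics" (3x3 intrinsics, pixels), "R" (3x3) and "t" (3): a world point X has camera coordinates R X + t; the wrist camera has in their place "mount" (4x4, takes a point from camera to tool coordinates, whose origin is the TCP and whose axes are the tool frame's). Camera axes: x right, y down, z forward; pixel columns grow to the right and rows downward; lengths in m; the calibration is good to about 2 mm. A picture is of the moment at which its call begins: read the wrist's pose just before it. camera_params takes no time and is no camera call.
- workorder.hand_in(): hands the job in, once; it reports no verdict.
Trained networks look in the newest picture that a camera, given by its name, has taken for a name from the list of things; names that differ only in an ending like _2 or _b are one class to them, and where a whole thing is asked for, a point or a joint stands for the part that bears it (a point fixed in the world has none). Each returns a list of dicts, best first, with "score" (0 to 1); they miss things now and then, are a little off and sometimes report something else, mostly with a low value. They report only what shows in the picture. A call takes as long as a camera call.
- spotter.search_frame(camera, thing): "pixel" ([column, row] in pixels, amid what is visible of it).
The state is a dict: "time_s": time; "q": joint angles; "dq": joint speeds; "joint_efforts": joint torques, N m; "eef_pos": TCP position; "eef_rot": TCP orientation; "wrist_force": force on the tool from outside, world axes, zero at the start; "torque": the same for the moment, N m; "opening": opening from 0.0 (shut) to 1.0 (fully open).
Only numpy, scipy, OpenCV 4.12 (cv2) and the standard library are available. Lean on these libraries where they do the work, as an engineer would, in place of code of your own. Each camera call takes 0.05 s, during which the arm holds its last target.

## Working session

There is one attempt and no reset: what is moved stays moved. The work goes in short steps, Python scripts to look and compute and a tool call to move; the robot and the scene stay as the last step left them, time stands still between calls to the robot, and variables do not carry over. Pictures are saved under pics/ and viewed, and the job is handed in when it is done.

Besides the shell and the picture viewer there is one more tool, called after "Call:" by a JSON object that holds its "op" and its "data". servo_tool: Moves the arm, as the interface text tells. Its arguments: {"type":"object","properties":{"targets":{"type":"array","items":{"type":"number"}},"fingers":{"type":"number"}},"required":["targets"]}

```bash
mkdir -p pics; ls
python3 - <<'E'
from bench import telemetry, cams, workorder, spotter, ctrl
import cv2,numpy as np
print(telemetry.get_obs(), ctrl.nose_length)
for c in ["scene","side","wrist"]:
    p,d=cams.camera(c); cv2.imwrite(f"pics/{c}0.png",p); np.save(f"pics/{c}0.npy",d)
    print(c,cams.camera_params(c))
E
```

```text
pics
{'time_s': 0.0, 'q': array([ 9.76701968e-01,  1.81549442e-01,  1.60799334e+00, -5.32938764e-06,
        1.35380253e+00, -2.06319705e-01]), 'dq': array([ 6.29973411e-04, -8.60131768e-04, -1.50166077e-04, -5.34437736e-05,
        7.33046702e-04,  9.76095525e-04]), 'joint_efforts': array([ 5.17510380e-04, -4.44866252e+01, -3.51333225e+01, -3.96627756e-04,
        9.10807023e-03,  6.98027534e-06]), 'eef_pos': array([0.21713174, 0.53188283, 0.25538648]), 'eef_rot': array([ 0.69361756,  0.13566982,  0.69409702, -0.13681264]), 'wrist_force': array([ 1.3535367 , -0.39283511, -0.12141852]), 'torque': array([0.03957421, 0.02922161, 0.01950963]), 'opening': 1.00371281246525} 0.025
scene {'intrinsics': array([[415.39459133,   0.        , 253.22597811],
       [  0.        , 415.39459133, 189.50773475],
       [  0.        ,   0.        ,   1.        ]]), 'R': array([[-0.59888077,  0.80071248,  0.01418966],
       [ 0.47146728,  0.36683866, -0.80196508],
       [-0.64734877, -0.4735915 , -0.59720236]]), 't': array([ 0.36965024, -0.18794123,  1.5616759 ])}
side {'intrinsics': array([[460.5557
[... 169 characters left out ...]
3691838, -0.01319408],
       [-0.58085393, -0.52153084, -0.62499144],
       [ 0.45368656,  0.43006615, -0.78052009]]), 't': array([-0.38911517,  0.37609576,  0.93494939])}
wrist {'intrinsics': array([[308.11028336,   0.        , 257.25482072],
       [  0.        , 308.11028336, 193.75467348],
       [  0.        ,   0.        ,   1.        ]]), 'mount': array([[-3.93674079e-04, -2.59758763e-01,  9.65673459e-01,
        -1.17862004e-01],
       [ 9.99998839e-01, -1.52357819e-03, -2.16342659e-06,
         8.17255439e-04],
       [ 1.47184099e-03,  9.65672338e-01,  2.59759062e-01,
        -6.58679354e-02],
       [ 0.00000000e+00,  0.00000000e+00,  0.00000000e+00,
         1.00000000e+00]])}
```

View pics/scene0.png

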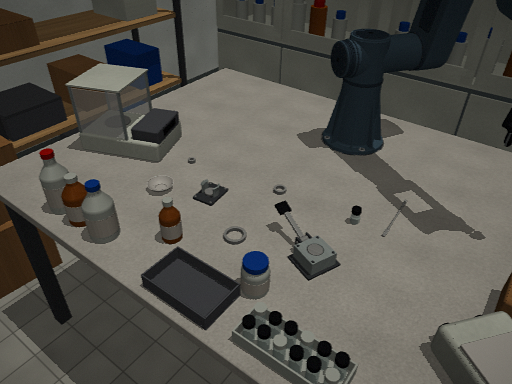

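View pics/side0.png

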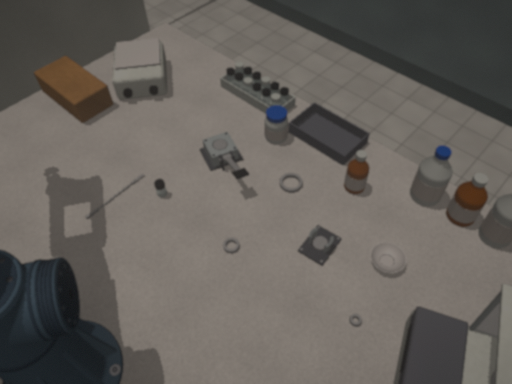

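View pics/wrist0.png

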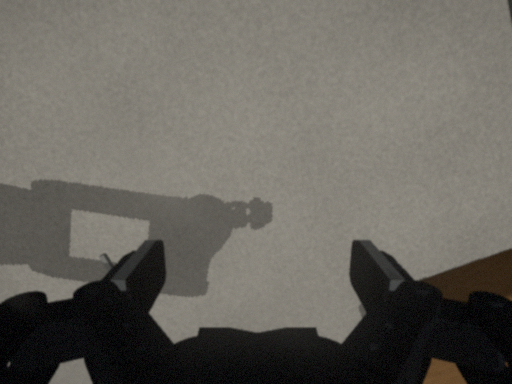

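The scene picture shows the keeper at (315,252) with its paddle at (282,208), the holder at (210,190), and the rings: 40 mm candidate at (280,189), large (235,235), small (192,160). The side picture shows the keeper at (220,147), holder at (320,243) and ring candidate at (232,245). Next I'll measure.

```bash
cat > h.py <<'E'
from bench import telemetry, cams, workorder, spotter, ctrl
import cv2,numpy as np
from scipy.spatial.transform import Rotation as Ro
def pose():
    o=telemetry.get_obs(); w,x,y,z=o['eef_rot']; return o['eef_pos'],Ro.from_quat([x,y,z,w]).as_matrix()
def KRt(c,ps=None):
    p=cams.camera_params(c); K=p['intrinsics']
    if c!='wrist': return K,p['R'],p['t']
    P,R=ps or pose(); M=p['mount']; Rc=R@M[:3,:3]; tc=R@M[:3,3]+P
    return K,Rc.T,-Rc.T@tc
def ray(k,px):
    K,R,t=k; d=R.T@np.linalg.inv(K)@np.array([px[0],px[1],1.]); return -R.T@t,d
def atz(k,px,z):
    c,d=ray(k,px); return c+d*(z-c[2])/d[2]
def tri(ks,pxs):
    A=np.zeros((3,3));b=np.zeros(3);L=[]
    for k,p in zip(ks,pxs):
        c,d=ray(k,p);d=d/np.linalg.norm(d);Q=np.eye(3)-np.outer(d,d);A+=Q;b+=Q@c;L.append((c,Q))
    X=np.linalg.solve(A,b); return X,[float(np.linalg.norm(Q@(X-c))) for c,Q in L]
def cloud(k,d):
    K,R,t=k; v,u=np.nonzero(d>0); z=d[v,u]
    C=np.c_[(u-K[0,2])/K[0,0]*z,(v-K[1,2])/K[1,1]*z,z]; return (C-t)@R,u,v
def proj(k,X):
    K,R,t=k; c=K@(R@np.asarray(X)+t); return c[:2]/c[2]
E
python3 - <<'E'
from h import *
ks={c:KRt(c) for c in["scene","side"]}
for th in ["keeper_face","lever_paddle","disc_center","holder_seat","ring_center","ring_large_center","ring_small_center","jar","amber_bottle","dish","vial","spatula"]:
    r={}
    for c in ks:
        l=spotter.search_frame(c,th)
        print(th,c,[(np.round(x['pixel']).tolist(),round(x['score'],2)) for x in l[:3]])
        if l: r[c]=l[0]['pixel']
    if len(r)==2: print('   ',*[np.round(v,4) for v in tri([ks['scene'],ks['side']],[r['scene'],r['side']])])
print(telemetry.get_obs()['time_s'])
for c,(x,y,w,h) in {"scene":(180,150,180,135),"side":(180,120,180,150)}.items():
    p=cv2.imread(f"pics/{c}0.png")[y:y+h,x:x+w]; cv2.imwrite(f"pics/{c}0c.png",cv2.resize(p,None,fx=4,fy=4,interpolation=cv2.INTER_CUBIC))
E
```

```text
keeper_face scene [([310.0, 254.0], 0.68)]
keeper_face side [([319.0, 242.0], 0.75), ([222.0, 152.0], 0.58)]
    [ 0.5827 -0.0067 -0.1175] [0.1561 0.1561]
lever_paddle scene [([288.0, 215.0], 0.69)]
lever_paddle side [([238.0, 169.0], 0.7), ([292.0, 188.0], 0.42)]
    [0.5859 0.087  0.0642] [0.0022 0.0022]
disc_center scene [([315.0, 247.0], 0.56)]
disc_center side [([218.0, 143.0], 0.64)]
    [0.6274 0.2006 0.0489] [0.0019 0.0019]
holder_seat scene [([212.0, 191.0], 0.65), ([287.0, 215.0], 0.59)]
holder_seat side [([320.0, 246.0], 0.74), ([161.0, 189.0], 0.73)]
    [ 0.5722 -0.1957  0.0082] [0.003 0.003]
ring_center scene []
ring_center side [([233.0, 239.0], 0.51)]
ring_large_center scene [([233.0, 232.0], 0.73)]
ring_large_center side [([292.0, 178.0], 0.7)]
    [ 0.6858 -0.0156  0.0193] [0.0009 0.0009]
ring_small_center scene [([190.0, 162.0], 0.51), ([251.0, 277.0], 0.16)]
ring_small_center side [([355.0, 318.0], 0.47), ([390.0, 256.0], 0.44)]
    [ 0.4861 -0.3643  0.0026] [0.001 0.001]
jar scene [([255.0, 278.0], 0.63)]
jar side [([274.0, 128.0], 0.86)]
    [0.7886 0.1353 0.0334] [0.0016 0.0016]
amber_bottle scene [([172.0, 221.0], 0.79)]
amber_bottle side [([358.0, 177.0], 0.8)]
    [ 0.7792 -0.1524  0.0501] [0.0023 0.0023]
dish scene [([161.0, 186.0], 0.87)]
dish side [([390.0, 256.0], 0.64)]
    [ 0.6565 -0.3337  0.0156] [0.0048 0.0048]
vial scene [([354.0, 213.0], 0.59)]
vial side [([164.0, 188.0], 0.57)]
    [0.4295 0.2077 0.0298] [0.0035 0.0035]
spatula scene [([388.0, 220.0], 0.6)]
spatula side [([133.0, 181.0], 0.74)]
    [0.3921 0.2935 0.025 ] [0.0042 0.0042]
1.35
```

View pics/scene0c.png

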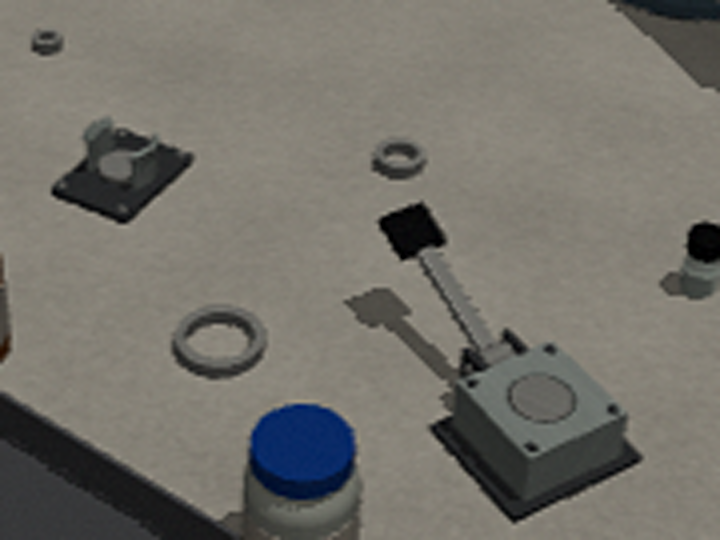

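View pics/side0c.png

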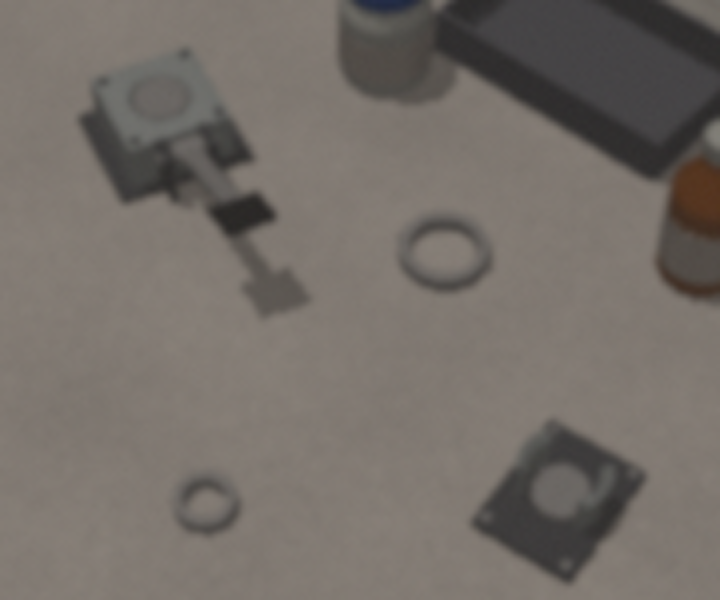

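Run:
```python
from h import *
ks=[KRt("scene"),KRt("side")]
S={'paddle':((412,230),(243,213)),'disc':((541,398),(160,97)),'seat':((121,165),(562,490)),'ringtop':((399,155),(207,500)),'large':((220,339),(445,250)),'kbase_front':((516,520),(254,158)),
'h1':((52,190),(555,421)),'h2':((124,222),(645,475)),'h3':((192,156),(571,582)),'h4':((122,129),(473,521)),
'vial':((706,243),(0,0)) }
for n,(a,b) in S.items():
    a=(180+a[0]/4,150+a[1]/4); b=(180+b[0]/4,120+b[1]/4)
    X,e=tri(ks,[a,b]); print(n,np.round(X,4),np.round(e,4),np.round(atz(ks[0],a,.008),4),np.round(atz(ks[1],b,.008),4))
for z,n,a in [(.044,'k',(453,402)),(.044,'k',(548,343)),(.044,'k',(628,418)),(.044,'k',(527,452))]:
    print(n,np.round(atz(ks[0],(180+a[0]/4,150+a[1]/4),z),4))
for a in [(95,80),(187,50),(226,124),(131,151)]: print('kside',np.round(atz(ks[1],(180+a[0]/4,120+a[1]/4),.044),4))
# depth: heights
for c,k in zip(["scene","side"],ks):
    P,u,v=cloud(k,np.load(f"pics/{c}0.npy"))
    m=(P[:,0]>.6)&(P[:,0]<.66)&(P[:,1]>.17)&(P[:,1]<.23); print(c,np.round(np.percentile(P[m,2],[5,50,80,95]),4))
    for n,xy,r in [('ring',(.48,-.0),.06)]: pass
```

```text
paddle [0.5746 0.0651 0.0728] [0.0013 0.0013] [0.5048 0.0248 0.008 ] [0.6132 0.1046 0.008 ]
disc [0.6305 0.2006 0.0417] [0.0011 0.0011] [0.5979 0.187  0.008 ] [0.6521 0.225  0.008 ]
seat [ 0.5807 -0.1924  0.0125] [0.0007 0.0007] [ 0.576  -0.1959  0.008 ] [ 0.5837 -0.1914  0.008 ]
ringtop [ 0.4344 -0.0357  0.0075] [0.0015 0.0015] [ 0.4339 -0.0342  0.008 ] [ 0.4351 -0.0372  0.008 ]
large [ 0.6806 -0.0161  0.0056] [0.0014 0.0014] [ 0.6818 -0.0133  0.008 ] [ 0.6799 -0.0184  0.008 ]
kbase_front [ 0.6742  0.1897 -0.042 ] [0.0251 0.0251] [0.697  0.2269 0.008 ] [0.6545 0.1339 0.008 ]
h1 [ 0.6304 -0.1804  0.0224] [0.0255 0.0255] [ 0.6313 -0.216   0.008 ] [ 0.6204 -0.1574  0.008 ]
h2 [ 0.6199 -0.1939 -0.0152] [0.0289 0.0289] [ 0.627  -0.1479  0.008 ] [ 0.6258 -0.2222  0.008 ]
h3 [ 0.5283 -0.2047 -0.0124] [0.0305 0.0305] [ 0.5336 -0.1603  0.008 ] [ 0.5376 -0.2338  0.008 ]
h4 [ 0.541  -0.1901  0.024 ] [0.0261 0.0261] [ 0.54   -0.2268  0.008 ] [ 0.5311 -0.1654  0.008 ]
vial [0.5565 0.2588 0.1478] [0.0006 0.0006] [0.3858 0.2028 0.008 ] [0.6426 0.3875 0.008 ]
k [0.6681 0.1608 0.044 ]
k [0.5856 0.1808 0.044 ]
k [0.6142 0.2533 0.044 ]
k [0.6765 0.2185 0.044 ]
kside [0.6109 0.2434 0.044 ]
kside [0.6745 0.2166 0.044 ]
kside [0.6417 0.146  0.044 ]
kside [0.5813 0.1764 0.044 ]
scene [0.0418 0.0444 0.0457 0.0467]
side [0.0379 0.0421 0.0435 0.0449]
```

```bash
cat >> h.py <<'E'
def plan(target,phi=None,n=5):
    """print remaining shift in tool axes (mm) and turn; target world TCP, phi = world angle of tool y (mod pi)"""
    P,R=pose(); y=R[:,1]; cur=np.arctan2(y[1],y[0])
    s=R.T@(np.array(target)-P)*1000
    o=telemetry.get_obs()
    print('t',round(o['time_s'],2),'P',np.round(P,4),'phi',round(cur,3),'xaxis',np.round(R[:,0],3),'F',np.round(o['wrist_force'],1),'op',round(o['opening'],3),'q6',round(o['q'][5],2))
    print('shift tool',np.round(s,1), 'per row /5',np.round(s/5,1))
    if phi is not None:
        d=(phi-cur+np.pi/2)%np.pi-np.pi/2
        # sign: turn about tool x (down): phi changes by -turn if x down
        print('turn about x',round(float(-d if R[2,0]<0 else d),3))
        c,s_=np.cos(d),np.sin(d); Rz=np.array([[c,-s_,0],[s_,c,0],[0,0,1]])
        print('shift if turned first',np.round((Rz@R).T@(np.array(target)-P)*1000,1))
E
python3 -c "
from h import *
plan([.50,.08,.25],.115)
print(pose()[1].round(3))"
```

```text
t 1.35 P [0.2174 0.5323 0.2563] phi 1.183 xaxis [-0. -0. -1.] F [ 0.1 -0.1  0.6] op 1.001 q6 -0.21
shift tool [   6.3 -311.9  432.6] per row /5 [  1.3 -62.4  86.5]
turn about x 1.068
shift if turned first [  6.3 228.8 481.7]
[[-0.     0.378  0.926]
 [-0.     0.926 -0.378]
 [-1.    -0.     0.   ]]
```

```bash
cat >> h.py <<'E'
def rows(target,phi,n):
    P,R=pose(); y=R[:,1]; cur=np.arctan2(y[1],y[0]); d=(phi-cur+np.pi/2)%np.pi-np.pi/2
    w=(np.array(target)-P)*1000/n
    for i in range(n):
        a=d*(i/n); c,s=np.cos(a),np.sin(a); Rz=np.array([[c,-s,0],[s,c,0],[0,0,1]])
        print([round(float(v)) for v in (Rz@R).T@w]+[round(float(-d/n),3)],end=', ' if (i+1)%5 else '\n')
E
python3 -c "
from h import *
rows([.50,.08,.25],.115,15)"
```

```text
[0, -21, 29, 0.071], [0, -19, 30, 0.071], [0, -16, 32, 0.071], [0, -14, 33, 0.071], [0, -12, 34, 0.071]
[0, -9, 34, 0.071], [0, -7, 35, 0.071], [0, -4, 35, 0.071], [0, -2, 36, 0.071], [0, 1, 36, 0.071]
[0, 3, 35, 0.071], [0, 6, 35, 0.071], [0, 8, 35, 0.071], [0, 11, 34, 0.071], [0, 13, 33, 0.071]
```

Call:
{"op": "servo_tool", "data": {"targets": [0, -21, 29, 0.071, 0, -19, 30, 0.071, 0, -16, 32, 0.071, 0, -14, 33, 0.071, 0, -12, 34, 0.071], "fingers": 0}}

```text
time_s: 1.85
eef_pos: [0.3133, 0.3797, 0.2564]
eef_rot: [0.659, 0.258, 0.658, -0.257]
wrist_force: [0.4, 0.4, 0.2]
opening: 0.142
```

Call:
{"op": "servo_tool", "data": {"targets": [0, -9, 34, 0.071, 0, -7, 35, 0.071, 0, -4, 35, 0.071, 0, -2, 36, 0.071, 0, 1, 36, 0.071]}}

```text
time_s: 2.35
eef_pos: [0.409, 0.2293, 0.2565]
eef_rot: [0.603, 0.37, 0.603, -0.37]
wrist_force: [0.3, 0.9, 0.7]
opening: 0.001
```

Call:
{"op": "servo_tool", "data": {"targets": [0, 3, 35, 0.071, 0, 6, 35, 0.071, 0, 8, 35, 0.071, 0, 11, 34, 0.071, 0, 13, 33, 0.071]}}

```text
time_s: 2.85
eef_pos: [0.5042, 0.079, 0.2565]
eef_rot: [0.528, 0.471, 0.528, -0.47]
wrist_force: [0.2, 0.7, -0.1]
opening: 0.002
```

Call:
{"op": "servo_tool", "data": {"targets": [0, 0, 0, 0, 0, 0, 0, 0, 0, 0, 0, 0, 0, 0, 0, 0, 0, 0, 0, 0]}}

```text
time_s: 3.35
eef_pos: [0.5031, 0.0813, 0.2564]
eef_rot: [0.529, 0.469, 0.529, -0.469]
wrist_force: [0.2, -0.4, -0.4]
opening: 0.003
```

Run:
```python
from h import *
plan([.5746,.0651,.12],.115)
k=KRt('wrist'); p,d=cams.camera('wrist'); cv2.imwrite('pics/w1.png',p); np.save('pics/w1.npy',d)
for n,X in dict(ring=[.4345,-.0357,.006],paddle=[.5746,.0651,.077],disc=[.6305,.2006,.044]).items(): print(n,proj(k,X))
```

```text
t 3.35 P [0.5031 0.0813 0.2564] phi 0.12 xaxis [ 0.  0. -1.] F [ 0.2 -0.4 -0.4] op 0.003 q6 -0.19
shift tool [136.4  69.   24.6] per row /5 [27.3 13.8  4.9]
turn about x 0.005
shift if turned first [136.4  69.2  24.3]
ring [194.0681016  249.99888751]
paddle [325.60235308 204.44609413]
disc [397.00217188  72.93578946]
```

View pics/w1.png

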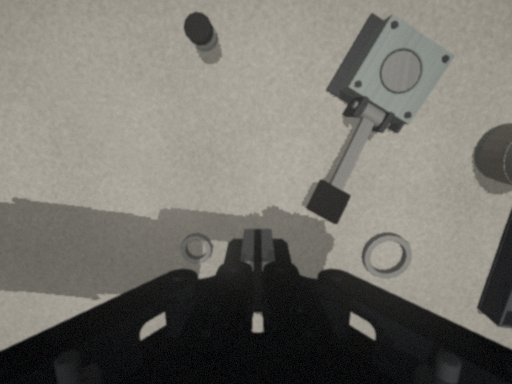

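The wrist picture shows the paddle at (328,201), the disc at (401,71) and the ring at (197,248). All are within about 4 px of the predictions. Next, go above the paddle and press.

Call:
{"op": "servo_tool", "data": {"targets": [26, 14, 5, 0, 26, 15, 5, 0, 26, 14, 4, 0, 26, 15, 5, 0, 24, 14, 4, 0]}}

```text
time_s: 3.9
eef_pos: [0.578, 0.0664, 0.1271]
eef_rot: [0.529, 0.469, 0.529, -0.469]
wrist_force: [-0.1, -1.6, -0.5]
opening: 0.0
```

Call:
{"op": "servo_tool", "data": {"targets": [6, 0, 0, 0, 6, 0, 0, 0, 0, 0, 0, 0, 0, 0, 0, 0, 0, 0, 0, 0]}}

```text
time_s: 4.4
eef_pos: [0.5782, 0.0661, 0.1177]
eef_rot: [0.529, 0.47, 0.528, -0.469]
wrist_force: [-0.6, -0.2, 0.3]
opening: -0.001
```

Run:
```python
from h import *
plan([.577,.067,.102],.115)
for c,(x,y,w,h) in {"scene":(220,150,140,110),"side":(180,110,130,100)}.items():
    p,d=cams.camera(c); cv2.imwrite(f"pics/{c}2.png",cv2.resize(p[y:y+h,x:x+w],None,fx=5,fy=5,interpolation=cv2.INTER_CUBIC))
```

```text
t 4.4 P [0.5782 0.0661 0.1177] phi 0.118 xaxis [ 0.002 -0.    -1.   ] F [-0.6 -0.2  0.3] op -0.001 q6 -0.21
shift tool [15.7 -1.1 -1. ] per row /5 [ 3.1 -0.2 -0.2]
turn about x 0.003
shift if turned first [15.7 -1.1 -1. ]
```

View pics/scene2.png

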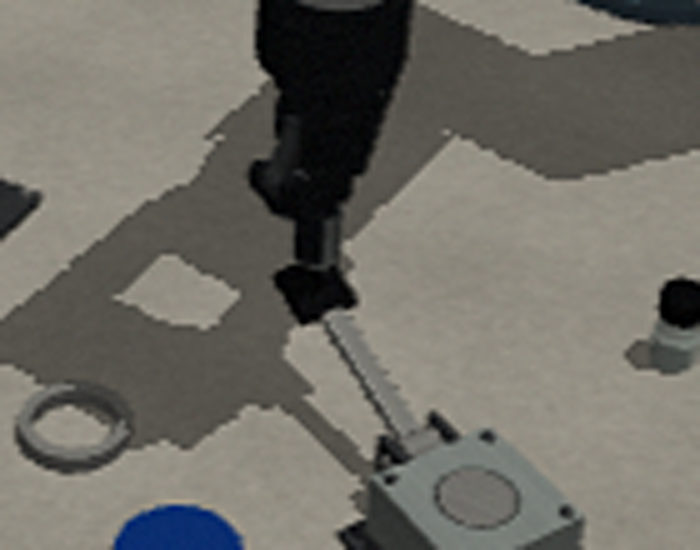

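View pics/side2.png

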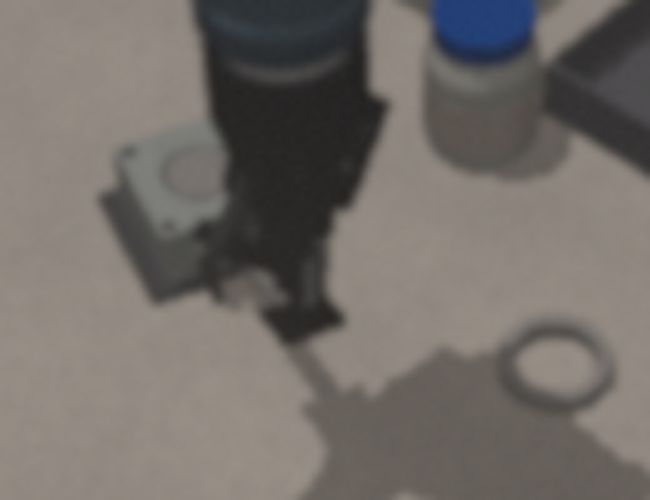

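The fingertips are just over the paddle's centre in both views: scene crop (317,270), side crop (310,310). Pressing down.

Call:
{"op": "servo_tool", "data": {"targets": [6, -0.5, 0.5, 0, 6, -0.5, 1, 0, 6, -0.5, 1, 0, 6, -0.5, 1, 0, 6, -0.5, 1, 0]}}

```text
time_s: 5.0
eef_pos: [0.5757, 0.061, 0.0857]
eef_rot: [0.529, 0.47, 0.529, -0.47]
wrist_force: [-0.2, -1.4, 3.5]
opening: -0.001
```

Call:
{"op": "servo_tool", "data": {"targets": [6, -0.5, 1, 0, 6, -0.5, 1, 0, 6, 0, 0.5, 0, 6, 0, 0, 0, 6, 0, 0, 0]}}

```text
time_s: 5.5
eef_pos: [0.5749, 0.0586, 0.0557]
eef_rot: [0.529, 0.47, 0.529, -0.47]
wrist_force: [-1.0, -1.2, 2.7]
opening: 0.002
```

Call:
{"op": "servo_tool", "data": {"targets": [2, 0, 0, 0, 2, 0, 0, 0, 2, 0, 0, 0, 0, 0, 0, 0, 0, 0, 0, 0]}}

```text
time_s: 6.0
eef_pos: [0.5751, 0.0589, 0.0508]
eef_rot: [0.529, 0.47, 0.529, -0.47]
wrist_force: [-2.3, 0.7, 5.6]
opening: 0.003
```

Call:
{"op": "servo_tool", "data": {"targets": [1, 0, 0, 0, 1, 0, 0, 0, 0, 0, 0, 0, 0, 0, 0, 0, 0, 0, 0, 0]}}

```text
time_s: 6.5
eef_pos: [0.5754, 0.0589, 0.0502]
eef_rot: [0.529, 0.47, 0.529, -0.469]
wrist_force: [-7.3, 0.1, 17.1]
opening: -0.002
```

At the stop (17 N, no further travel). Lift off and look at the raised disc.

Call:
{"op": "servo_tool", "data": {"targets": [-20, 0, 0, 0, -30, 0, 0, 0, -30, 10, -10, 0, -30, 20, -30, 0, -30, 30, -35, 0], "fingers": 0}}

```text
time_s: 7.0
eef_pos: [0.6237, 0.1371, 0.1871]
eef_rot: [0.528, 0.47, 0.528, -0.47]
wrist_force: [0.9, -0.8, -0.2]
opening: 0.004
```

Call:
{"op": "servo_tool", "data": {"targets": [0, 0, 0, 0, 0, 0, 0, 0, 0, 0, 0, 0, 0, 0, 0, 0, 0, 0, 0, 0], "fingers": 64}}

```text
time_s: 7.5
eef_pos: [0.6226, 0.1358, 0.1843]
eef_rot: [0.528, 0.469, 0.529, -0.471]
wrist_force: [-0.7, 0.3, 0.5]
opening: 0.751
```

Run:
```python
from h import *
plan([.632,.202,.11],.115)
k=KRt('wrist'); p,d=cams.camera('wrist'); cv2.imwrite('pics/w3.png',p); np.save('pics/w3.npy',d)
print(proj(k,[.6305,.2006,.058]))
P,u,v=cloud(k,d)
m=(abs(P[:,0]-.632)<.05)&(abs(P[:,1]-.202)<.05)&(P[:,2]>.05)&(P[:,2]<.07)
print(m.sum(),np.median(P[m],0), P[m].min(0),P[m].max(0))
(c,r)=cv2.minEnclosingCircle(P[m][:,:2].astype(np.float32)); print(c,r)
m=(abs(P[:,0]-.632)<.03)&(abs(P[:,1]-.202)<.03)&(P[:,2]>.035)&(P[:,2]<.05); print('face z',np.median(P[m,2]))
```

```text
t 7.5 P [0.6226 0.1358 0.1843] phi 0.117 xaxis [-0.002 -0.    -1.   ] F [-0.7  0.3  0.5] op 0.751 q6 -0.09
shift tool [ 74.3  17.2 -64.6] per row /5 [ 14.9   3.4 -12.9]
turn about x 0.002
shift if turned first [ 74.3  17.1 -64.7]
[277.40470995 115.06113615]
2129 [0.63359832 0.2034224  0.05816612] [0.61382252 0.18330147 0.05539651] [0.65351523 0.22290063 0.06055979]
(0.6337818503379822, 0.20305266976356506) 0.020034627988934517
face z 0.0441930056997068
```

View pics/w3.png

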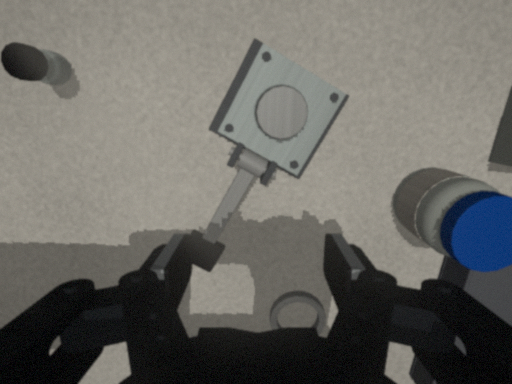

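The picture shows the disc raised at (281,111). Wrist depth gives its top at z 58.2 mm and its radius at 20.0 mm, which matches the text. Moving over it.

Call:
{"op": "servo_tool", "data": {"targets": [10, 4, -13, 0, 15, 4, -13, 0, 15, 4, -13, 0, 15, 4, -13, 0, 15, 3, -13, 0]}}

```text
time_s: 8.05
eef_pos: [0.6343, 0.2051, 0.1133]
eef_rot: [0.528, 0.469, 0.529, -0.47]
wrist_force: [0.5, 0.4, -0.3]
opening: 0.75
```

Call:
{"op": "servo_tool", "data": {"targets": [4, 0, 0, 0, 0, 0, 0, 0, 0, 0, 0, 0, 0, 0, 0, 0, 0, 0, 0, 0]}}

```text
time_s: 8.55
eef_pos: [0.6353, 0.203, 0.1126]
eef_rot: [0.529, 0.47, 0.528, -0.469]
wrist_force: [0.2, -0.4, -0.0]
opening: 0.75
```

Run:
```python
from h import *
plan([.6337,.2032,.070],.117)
k=KRt('wrist'); p,d=cams.camera('wrist'); cv2.imwrite('pics/w4.png',p)
P,u,v=cloud(k,d)
m=(abs(P[:,0]-.632)<.03)&(abs(P[:,1]-.202)<.03)&(P[:,2]>.052)&(P[:,2]<.063)
print(m.sum(),np.median(P[m],0)); (c,r)=cv2.minEnclosingCircle(P[m][:,:2].astype(np.float32)); print(c,r)
```

```text
t 8.55 P [0.6353 0.203  0.1126] phi 0.117 xaxis [ 0.002  0.    -1.   ] F [ 0.2 -0.4 -0. ] op 0.75 q6 0.01
shift tool [42.6 -1.7 -0.4] per row /5 [ 8.5 -0.3 -0.1]
turn about x 0.0
shift if turned first [42.6 -1.7 -0.4]
3309 [0.63329309 0.20450154 0.05810637]
(0.633577287197113, 0.20330722630023956) 0.020097970962524414
```

View pics/w4.png

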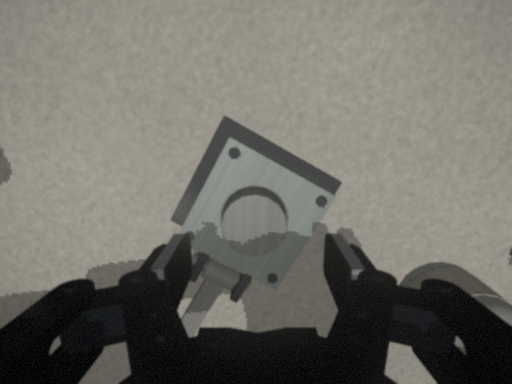

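The disc is centred between the fingers at (254,218), and its measured position repeats. Descending, then closing.

Call:
{"op": "servo_tool", "data": {"targets": [10, -1, 0, 0, 10, -1, 0, 0, 10, 0, 0, 0, 8, 0, 0, 0, 4, 0, 0, 0]}}

```text
time_s: 9.1
eef_pos: [0.6318, 0.2031, 0.0677]
eef_rot: [0.528, 0.469, 0.529, -0.47]
wrist_force: [-0.6, 0.0, -0.0]
opening: 0.748
```

Call:
{"op": "servo_tool", "data": {"targets": [0, 0, 0, 0, 0, 0, 0, 0, 0, 0, 0, 0, 0, 0, 0, 0, 0, 0, 0, 0]}}

```text
time_s: 9.6
eef_pos: [0.633, 0.2033, 0.07]
eef_rot: [0.529, 0.47, 0.528, -0.469]
wrist_force: [0.3, -0.7, -0.0]
opening: 0.751
```

Call:
{"op": "servo_tool", "data": {"targets": [0, 0, 0, 0, 0, 0, 0, 0, 0, 0, 0, 0, 0, 0, 0, 0, 0, 0, 0, 0], "fingers": 30}}

```text
time_s: 10.1
eef_pos: [0.6328, 0.2033, 0.07]
eef_rot: [0.529, 0.47, 0.529, -0.47]
wrist_force: [-1.2, -1.5, 4.3]
opening: 0.436
```

Call:
{"op": "servo_tool", "data": {"targets": [0, 0, 0, 0, 0, 0, 0, 0, 0, 0, 0, 0, 0, 0, 0, 0, 0, 0, 0, 0]}}

```text
time_s: 10.6
eef_pos: [0.6328, 0.2033, 0.0699]
eef_rot: [0.529, 0.47, 0.529, -0.47]
wrist_force: [-2.1, -0.1, 5.5]
opening: 0.442
```

Call:
{"op": "servo_tool", "data": {"targets": [-2, 0, 0, 0, -3, 0, 0, 0, -5, 0, 0, 0, -5, 0, 0, 0, -5, 0, 0, 0]}}

```text
time_s: 11.1
eef_pos: [0.6327, 0.2033, 0.0899]
eef_rot: [0.529, 0.47, 0.529, -0.47]
wrist_force: [-0.4, -0.3, -2.5]
opening: 0.44
```

Run:
```python
from h import *
plan([.6337,.2032,.070],.117)
p,d=cams.camera('wrist'); cv2.imwrite('pics/w5.png',p)
for c,(x,y,w,h) in {"scene":(260,170,120,100),"side":(170,80,130,100)}.items():
    p,d=cams.camera(c); cv2.imwrite(f"pics/{c}5.png",cv2.resize(p[y:y+h,x:x+w],None,fx=5,fy=5,interpolation=cv2.INTER_CUBIC))
```

```text
t 11.1 P [0.6327 0.2033 0.0899] phi 0.118 xaxis [-0. -0. -1.] F [-0.4 -0.3 -2.5] op 0.44 q6 0.01
shift tool [19.9  1.   0.2] per row /5 [4.  0.2 0. ]
turn about x 0.001
shift if turned first [19.9  1.   0.2]
```

View pics/scene5.png

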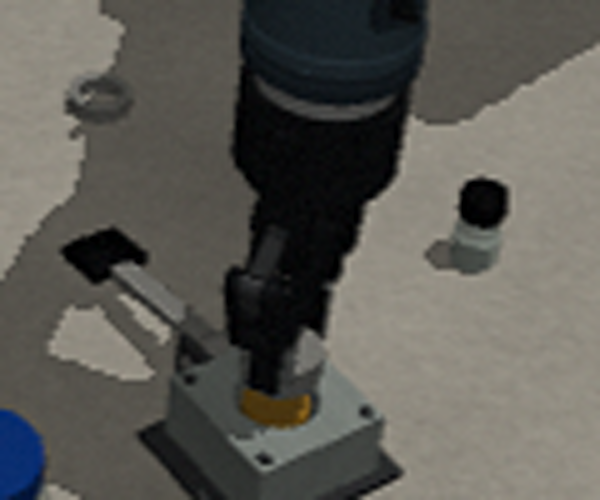

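View pics/w5.png

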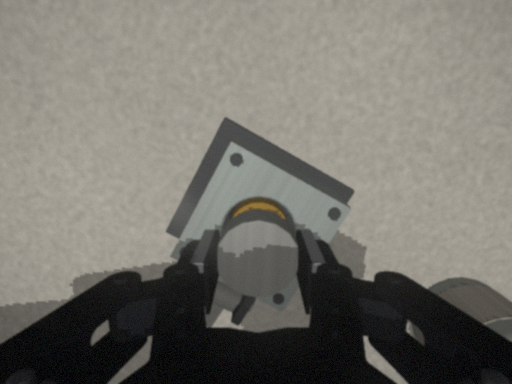

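The disc is in the fingers and clear of the pocket (wrist picture at (257,255)), with about 2.5 N of load. Next I'll look at the holder with the wrist camera.

```bash
python3 -c "
from h import *
rows([.58,-.26,.20],.118,12)"
```

```text
[-9, -9, 38, -0.0], [-9, -9, 38, -0.0], [-9, -9, 38, -0.0], [-9, -9, 38, -0.0], [-9, -9, 38, -0.0]
[-9, -9, 38, -0.0], [-9, -9, 38, -0.0], [-9, -9, 38, -0.0], [-9, -9, 38, -0.0], [-9, -9, 38, -0.0]
[-9, -9, 38, -0.0], [-9, -9, 38, -0.0],
```

Call:
{"op": "servo_tool", "data": {"targets": [-15, 0, 0, 0, -20, 0, 0, 0, -20, -3, 15, 0, -20, -9, 30, 0, -20, -9, 35, 0]}}

```text
time_s: 11.75
eef_pos: [0.621, 0.1215, 0.1863]
eef_rot: [0.529, 0.469, 0.529, -0.469]
wrist_force: [1.1, 0.2, -1.3]
opening: 0.439
```

Call:
{"op": "servo_tool", "data": {"targets": [-10, -9, 38, 0, -5, -9, 38, 0, 0, -9, 38, 0, 0, -9, 38, 0, 0, -9, 38, 0]}}

```text
time_s: 12.25
eef_pos: [0.5987, -0.0741, 0.2008]
eef_rot: [0.529, 0.47, 0.528, -0.469]
wrist_force: [0.5, -0.4, -2.0]
opening: 0.439
```

Call:
{"op": "servo_tool", "data": {"targets": [0, -9, 38, 0, 0, -9, 38, 0, 0, -9, 38, 0, 0, -9, 38, 0, 0, -9, 30, 0]}}

```text
time_s: 12.75
eef_pos: [0.5754, -0.261, 0.2007]
eef_rot: [0.529, 0.47, 0.528, -0.47]
wrist_force: [-0.1, 0.8, -2.7]
opening: 0.435
```

Call:
{"op": "servo_tool", "data": {"targets": [0, -4, 20, 0, 0, 0, 5, 0, 0, 0, 0, 0, 0, 0, 0, 0, 0, 0, 0, 0]}}

```text
time_s: 13.25
eef_pos: [0.575, -0.2823, 0.1995]
eef_rot: [0.529, 0.469, 0.529, -0.469]
wrist_force: [-0.1, 0.8, -2.9]
opening: 0.438
```

Run:
```python
from h import *
plan([.581,-.192,.14],.118)
k=KRt('wrist'); p,d=cams.camera('wrist'); cv2.imwrite('pics/w6.png',p); np.save('pics/w6.npy',d); np.savez('pics/w6k.npz',K=k[0],R=k[1],t=k[2])
print(proj(k,[.581,-.192,.014]))
P,u,v=cloud(k,d)
for zl,zh in [(.005,.0105),(.0115,.017),(.036,.046)]:
    m=(abs(P[:,0]-.581)<.07)&(abs(P[:,1]+.192)<.07)&(P[:,2]>zl)&(P[:,2]<zh)
    Q=P[m]; r=cv2.minAreaRect(Q[:,:2].astype(np.float32)); print(zl,m.sum(),np.round(np.median(Q,0),4),np.round(Q[:,:2].mean(0),4),np.round(r[0],4),np.round(r[1],4),r[2])
```

```text
t 13.25 P [ 0.575  -0.2823  0.1995] phi 0.12 xaxis [-0.     0.001 -1.   ] F [-0.1  0.8 -2.9] op 0.438 q6 -0.76
shift tool [ 59.6  16.7 -88.9] per row /5 [ 11.9   3.3 -17.8]
turn about x 0.002
shift if turned first [ 59.6  16.6 -89. ]
[274.88972184  86.09727724]
0.005 5198 [ 0.5794 -0.1894  0.0082] [ 0.5829 -0.1899] [ 0.5834 -0.1896] [0.0923 0.07  ] 6.245299816131592
0.0115 1341 [ 0.5832 -0.189   0.0142] [ 0.5832 -0.189 ] [ 0.5759 -0.192 ] [0.0683 0.0454] 12.223267555236816
0.036 735 [ 0.583  -0.1698  0.04  ] [ 0.583  -0.1872] [ 0.5834 -0.1894] [0.034  0.0579] 6.636590003967285
```

View pics/w6.png

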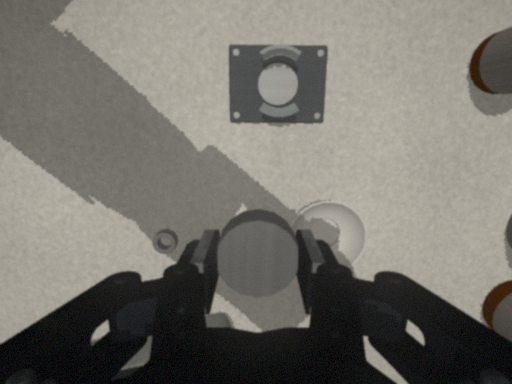

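Run:
```python
from h import *
k=KRt('wrist'); P,u,v=cloud(k,np.load('pics/w6.npy')); T,R=pose()
Q=(P-T)@R*1000
m=(abs(Q[:,1])<25)&(abs(Q[:,2])<28)&(Q[:,0]>-5)&(Q[:,0]<40)&(u>200)&(u<315)
q=Q[m]; print(m.sum(),np.round(np.percentile(q[:,0],[5,25,50,75,95]),1))
x=np.median(q[:,0]); f=q[abs(q[:,0]-x)<3]
f=f[abs(f[:,1])<17]
c=np.linalg.lstsq(np.c_[f[:,1:],np.ones(len(f))],f[:,0],rcond=None)[0]; print('tilt y,z',c)
print('extent z near y=0',f[abs(f[:,1])<4][:,2].min(),f[abs(f[:,1])<4][:,2].max())
for yy in (-12,-6,0,6,12):
  g=f[abs(f[:,1]-yy)<1.5]; print(yy,g[:,2].min().round(1),g[:,2].max().round(1))
```

```text
6978 [ 0.8 11.5 12.1 12.7 20.8]
tilt y,z [-1.95735404e-03 -8.22429366e-03  1.21261538e+01]
extent z near y=0 -19.940647200198498 19.830999779618256
-12 -16.7 16.1
-6 -19.0 19.0
0 -19.9 19.8
6 -18.9 18.8
12 -16.0 16.2
```

The holder shows at (278,84): base 92.3 x 70.0 mm, centre (0.5834, -0.1896), yaw 6.2°, seat z 14.2 mm. The disc is level in the hand and centred on the TCP, with its top 12.1 mm ahead, so TCP z at seating is about 44 mm.

Call:
{"op": "servo_tool", "data": {"targets": [10, 4, -18, 0.01, 20, 4, -18, 0, 22, 4, -18, 0, 24, 4, -18, 0, 20, 3, -18, 0]}}

```text
time_s: 13.8
eef_pos: [0.5836, -0.1905, 0.1025]
eef_rot: [0.526, 0.472, 0.527, -0.472]
wrist_force: [1.0, -0.8, -2.0]
opening: 0.439
```

Call:
{"op": "servo_tool", "data": {"targets": [0, 0, 0, 0, 0, 0, 0, 0, 0, 0, 0, 0, 0, 0, 0, 0, 0, 0, 0, 0]}}

```text
time_s: 14.3
eef_pos: [0.5842, -0.1934, 0.1047]
eef_rot: [0.527, 0.473, 0.525, -0.472]
wrist_force: [-0.4, 0.2, -2.5]
opening: 0.44
```

Run:
```python
from h import *
plan([.5834,-.1896,.0445],.109)
p,d=cams.camera('wrist'); cv2.imwrite('pics/w7.png',p)
```

```text
t 14.3 P [ 0.5842 -0.1934  0.1047] phi 0.107 xaxis [ 0.002 -0.001 -1.   ] F [-0.4  0.2 -2.5] op 0.44 q6 -0.62
shift tool [60.2 -0.5 -4. ] per row /5 [12.  -0.1 -0.8]
turn about x -0.002
shift if turned first [60.2 -0.5 -4. ]
```

View pics/w7.png

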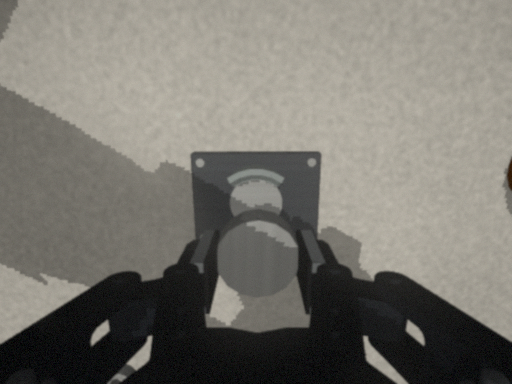

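Call:
{"op": "servo_tool", "data": {"targets": [5, 0, -2, 0, 10, -0.5, -2, 0, 8, 0, 0, 0, 2, 0, 0, 0, 0, 0, 0, 0]}}

```text
time_s: 14.85
eef_pos: [0.5822, -0.1882, 0.0775]
eef_rot: [0.526, 0.472, 0.527, -0.472]
wrist_force: [-0.4, -0.6, -1.5]
opening: 0.438
```

Run:
```python
from h import *
plan([.5834,-.1896,.0445],.109)
k=KRt('wrist'); p,d=cams.camera('wrist'); cv2.imwrite('pics/w8.png',p)
P,u,v=cloud(k,d); m=(abs(P[:,0]-.583)<.07)&(P[:,1]>-.18)&(P[:,1]<-.12)&(P[:,2]>.006)&(P[:,2]<.0105); Q=P[m]
# far edge of base (should be 35 mm along +y holder)
a=.109; L=(Q[:,:2]-[.5834,-.1896])@np.array([[np.cos(a),-np.sin(a)],[np.sin(a),np.cos(a)]]); print('base far edge local y',np.percentile(L[:,1],99.5),'x range',np.percentile(L[:,0],[.5,99.5]))
m=(abs(P[:,0]-.583)<.04)&(P[:,1]>-.185)&(P[:,1]<-.15)&(P[:,2]>.030)&(P[:,2]<.046); L=(P[m][:,:2]-[.5834,-.1896])@np.array([[np.cos(a),-np.sin(a)],[np.sin(a),np.cos(a)]])
print(m.sum(),'wall x',L[:,0].min(),L[:,0].max(),'y',L[:,1].min(),L[:,1].max())
```

```text
t 14.85 P [ 0.5822 -0.1882  0.0775] phi 0.108 xaxis [-0.002  0.001 -1.   ] F [-0.4 -0.6 -1.5] op 0.438 q6 -0.61
shift tool [33.   1.1  1.6] per row /5 [6.6 0.2 0.3]
turn about x -0.001
shift if turned first [33.   1.1  1.6]
base far edge local y 0.03509287814545641 x range [-0.04560372  0.04480105]
782 wall x -0.017535436100017027 0.016545856912167343 y 0.017046988937683975 0.02895956582505698
```

View pics/w8.png

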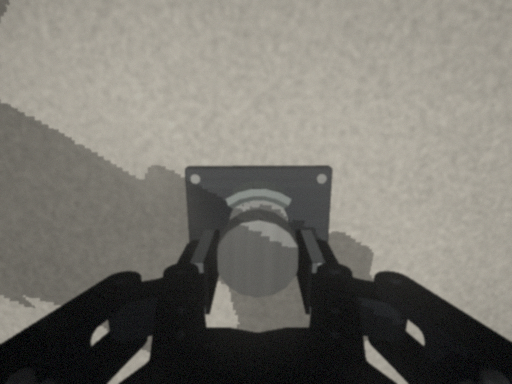

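Call:
{"op": "servo_tool", "data": {"targets": [0, 0, 0, 0, 0, 0, 0, 0, 0, 0, 0, 0, 0, 0, 0, 0, 0, 0, 0, 0]}}

```text
time_s: 15.4
eef_pos: [0.5828, -0.1885, 0.0787]
eef_rot: [0.526, 0.472, 0.526, -0.472]
wrist_force: [-0.2, 0.7, -2.4]
opening: 0.439
```

```bash
python3 -c "
from h import *
plan([.5832,-.1896,.0445],.109)"
```

```text
t 15.4 P [ 0.5828 -0.1885  0.0787] phi 0.108 xaxis [ 0. -0. -1.] F [-0.2  0.7 -2.4] op 0.439 q6 -0.61
shift tool [34.2  0.3  1.1] per row /5 [6.8 0.1 0.2]
turn about x -0.001
shift if turned first [34.2  0.3  1.1]
```

Call:
{"op": "servo_tool", "data": {"targets": [4, 0, 1, 0, 5, 0.3, 0, 0, 5, 0, 0, 0, 5, 0, 0, 0, 4, 0, 0, 0]}}

```text
time_s: 15.9
eef_pos: [0.5829, -0.1893, 0.0547]
eef_rot: [0.526, 0.472, 0.527, -0.472]
wrist_force: [-0.4, -0.2, -2.0]
opening: 0.437
```

Call:
{"op": "servo_tool", "data": {"targets": [2, 0, 0, 0, 2, 0, 0, 0, 2, 0, 0, 0, 2, 0, 0, 0, 0, 0, 0, 0]}}

```text
time_s: 16.4
eef_pos: [0.583, -0.1894, 0.0473]
eef_rot: [0.526, 0.472, 0.526, -0.472]
wrist_force: [-0.2, -0.1, -2.0]
opening: 0.439
```

```bash
python3 -c "
from h import *
plan([.5832,-.1896,.0445],.109)"
```

```text
t 16.4 P [ 0.583  -0.1894  0.0473] phi 0.108 xaxis [-0.  0. -1.] F [-0.2 -0.1 -2. ] op 0.439 q6 -0.62
shift tool [2.8 0.1 0.2] per row /5 [0.6 0.  0. ]
turn about x -0.001
shift if turned first [2.8 0.1 0.2]
```

Call:
{"op": "servo_tool", "data": {"targets": [1, 0, 0, 0, 0.8, 0, 0, 0, 0.5, 0, 0, 0, 0.5, 0, 0, 0, 0, 0, 0, 0]}}

```text
time_s: 16.9
eef_pos: [0.5831, -0.1894, 0.0447]
eef_rot: [0.526, 0.472, 0.526, -0.472]
wrist_force: [-0.4, -0.7, -1.1]
opening: 0.435
```

Call:
{"op": "servo_tool", "data": {"targets": [0.5, 0, 0, 0, 0.5, 0, 0, 0, 0, 0, 0, 0, 0, 0, 0, 0, 0, 0, 0, 0]}}

```text
time_s: 17.4
eef_pos: [0.5833, -0.1895, 0.0443]
eef_rot: [0.526, 0.472, 0.526, -0.472]
wrist_force: [-2.8, 1.5, 5.6]
opening: 0.439
```

Seat contact at TCP z 44.3 mm, as predicted. Releasing.

Call:
{"op": "servo_tool", "data": {"targets": [0, 0, 0, 0, 0, 0, 0, 0, 0, 0, 0, 0, 0, 0, 0, 0, 0, 0, 0, 0], "fingers": 64}}

```text
time_s: 17.9
eef_pos: [0.5831, -0.1895, 0.0437]
eef_rot: [0.526, 0.472, 0.526, -0.472]
wrist_force: [-0.5, 0.8, -1.3]
opening: 0.749
```

Call:
{"op": "servo_tool", "data": {"targets": [-5, 0, 0, 0, -10, 0, 0, 0, -30, 0, 0, 0, -40, 0, 30, 0, -40, 0, 40, 0]}}

```text
time_s: 18.4
eef_pos: [0.5905, -0.2539, 0.1667]
eef_rot: [0.527, 0.472, 0.527, -0.472]
wrist_force: [0.3, 0.2, 0.7]
opening: 0.747
```

Call:
{"op": "servo_tool", "data": {"targets": [0, 0, 10, 0, 0, 0, 0, 0, 0, 0, 0, 0, 0, 0, 0, 0, 0, 0, 0, 0]}}

```text
time_s: 18.9
eef_pos: [0.5907, -0.2629, 0.1627]
eef_rot: [0.526, 0.472, 0.527, -0.472]
wrist_force: [-0.0, 0.8, 0.0]
opening: 0.754
```

Run:
```python
from h import *
plan([.4345,-.0357,.12],.109)
k=KRt('wrist'); p,d=cams.camera('wrist'); cv2.imwrite('pics/w9.png',p)
P,u,v=cloud(k,d)
for zl,zh in [(.005,.0105),(.028,.035)]:
    m=(abs(P[:,0]-.583)<.06)&(abs(P[:,1]+.19)<.06)&(P[:,2]>zl)&(P[:,2]<zh)
    if zl>.02: m&=np.hypot(P[:,0]-.5834,P[:,1]+.1896)<.0212
    Q=P[m]; r=cv2.minAreaRect(Q[:,:2].astype(np.float32)); print(zl,m.sum(),np.median(Q,0),np.round(r[0],4),np.round(r[1],4),r[2])
    if zl>.02: print(np.linalg.lstsq(np.c_[Q[:,:2],np.ones(len(Q))],Q[:,2],rcond=None)[0])
```

```text
t 18.9 P [ 0.5907 -0.2629  0.1627] phi 0.109 xaxis [-0.002  0.002 -1.   ] F [-0.   0.8  0. ] op 0.754 q6 -0.71
shift tool [  43.4 -130.4 -242.7] per row /5 [  8.7 -26.1 -48.5]
turn about x 0.0
shift if turned first [  43.4 -130.4 -242.7]
0.005 5891 [ 0.57725943 -0.18810052  0.00818789] [ 0.5832 -0.1898] [0.0923 0.0699] 6.178878307342529
0.028 2104 [ 0.58364079 -0.18947388  0.03218793] [ 0.5838 -0.19  ] [0.0388 0.0392] 52.833587646484375
[-0.00062334 -0.00282769  0.0320111 ]
```

View pics/w9.png

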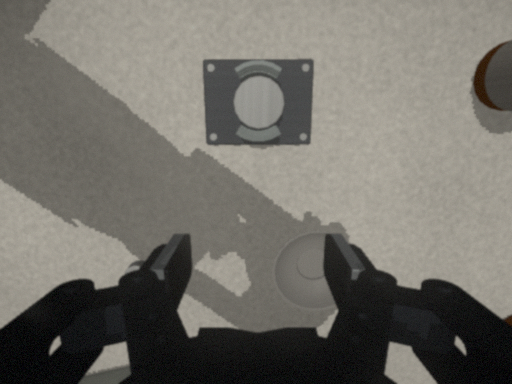

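The disc shows at (259,103) between the walls: flat, top at 32.2 mm, within about 0.6 mm of the holder's centre. Now the ring.

```bash
python3 -c "
from h import *
rows([.435,-.108,.17],.109,5)"
```

```text
[-1, -28, -34, 0.0], [-1, -28, -34, 0.0], [-1, -28, -34, 0.0], [-1, -28, -34, 0.0], [-1, -28, -34, 0.0]
```

Call:
{"op": "servo_tool", "data": {"targets": [-1, -28, -34, 0, -1, -28, -34, 0, -1, -28, -34, 0, -1, -28, -34, 0, -1, -28, -34, 0]}}

```text
time_s: 19.45
eef_pos: [0.4322, -0.1087, 0.1686]
eef_rot: [0.526, 0.472, 0.527, -0.472]
wrist_force: [0.1, 0.1, 0.5]
opening: 0.75
```

Call:
{"op": "servo_tool", "data": {"targets": [0, 0, 0, 0, 0, 0, 0, 0, 0, 0, 0, 0, 0, 0, 0, 0, 0, 0, 0, 0]}}

```text
time_s: 19.95
eef_pos: [0.4344, -0.1111, 0.1691]
eef_rot: [0.526, 0.472, 0.526, -0.472]
wrist_force: [0.1, -0.4, -0.1]
opening: 0.751
```

Run:
```python
from h import *
k=KRt('wrist'); p,d=cams.camera('wrist'); cv2.imwrite('pics/w10.png',p)
P,u,v=cloud(k,d)
m=(abs(P[:,0]-.435)<.04)&(abs(P[:,1]+.034)<.04)&(P[:,2]>.008)&(P[:,2]<.016)
Q=P[m]; print(m.sum(),np.median(Q,0)); c,r=cv2.minEnclosingCircle(Q[:,:2].astype(np.float32)); print(c,r,'inner',np.percentile(np.hypot(*(Q[:,:2]-c).T),1))
plan([c[0],c[1],.10],.109)
```

```text
1013 [ 0.43741116 -0.03155922  0.01196421]
(0.43731677532196045, -0.03259323537349701) 0.020012585446238518 inner 0.012859164339392297
t 20.0 P [ 0.4342 -0.111   0.169 ] phi 0.107 xaxis [-0.  0. -1.] F [ 0.1 -0.7  0.5] op 0.748 q6 -0.62
shift tool [ 69.   11.5 -77.6] per row /5 [ 13.8   2.3 -15.5]
turn about x -0.002
shift if turned first [ 69.   11.6 -77.6]
```

View pics/w10.png

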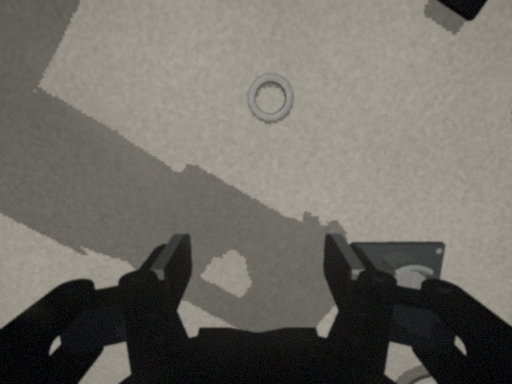

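The ring shows at (270,98): outer radius 20.0, inner about 13, top at 12.0 mm. It's the right one, at (0.4373, -0.0326).

Call:
{"op": "servo_tool", "data": {"targets": [14, 2.5, -15.5, 0, 14, 2, -15.5, 0, 14, 2.5, -15.5, 0, 14, 2, -15.5, 0, 13, 2.5, -15.5, 0]}}

```text
time_s: 20.5
eef_pos: [0.437, -0.0318, 0.0994]
eef_rot: [0.526, 0.472, 0.526, -0.472]
wrist_force: [-0.6, 1.1, 0.0]
opening: 0.748
```

Call:
{"op": "servo_tool", "data": {"targets": [20, 0, 0, 0, 15, 0, 0, 0, 5, 0, 0, 0, 0, 0, 0, 0, 0, 0, 0, 0]}}

```text
time_s: 21.0
eef_pos: [0.4374, -0.0326, 0.0606]
eef_rot: [0.526, 0.472, 0.526, -0.472]
wrist_force: [0.2, 0.3, 1.0]
opening: 0.747
```

Run:
```python
from h import *
plan([.4373,-.0326,.0285],.109)
k=KRt('wrist'); p,d=cams.camera('wrist'); cv2.imwrite('pics/w11.png',p)
```

```text
t 21.0 P [ 0.4374 -0.0326  0.0606] phi 0.108 xaxis [ 0.001 -0.    -1.   ] F [0.2 0.3 1. ] op 0.747 q6 -0.45
shift tool [32.1 -0.1  0. ] per row /5 [ 6.4 -0.   0. ]
turn about x -0.001
shift if turned first [32.1 -0.1  0. ]
```

View pics/w11.png

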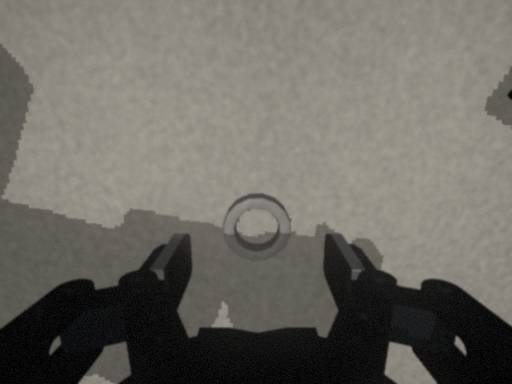

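The ring is centred between the fingers at (257,228).

Call:
{"op": "servo_tool", "data": {"targets": [8, 0, 0, 0, 8, 0, 0, 0, 8, 0, 0, 0, 5, 0, 0, 0, 3, 0, 0, 0]}}

```text
time_s: 21.55
eef_pos: [0.4363, -0.032, 0.0273]
eef_rot: [0.526, 0.472, 0.527, -0.472]
wrist_force: [0.4, -0.1, 0.6]
opening: 0.75
```

Call:
{"op": "servo_tool", "data": {"targets": [0, 0, 0, 0, 0, 0, 0, 0, 0, 0, 0, 0, 0, 0, 0, 0, 0, 0, 0, 0], "fingers": 30}}

```text
time_s: 22.05
eef_pos: [0.437, -0.0322, 0.0285]
eef_rot: [0.526, 0.472, 0.526, -0.472]
wrist_force: [-1.3, 1.0, 5.5]
opening: 0.427
```

Call:
{"op": "servo_tool", "data": {"targets": [0, 0, 0, 0, 0, 0, 0, 0, -4, 0, 0, 0, -8, 0, 0, 0, -12, 0, 0, 0]}}

```text
time_s: 22.55
eef_pos: [0.4364, -0.032, 0.0524]
eef_rot: [0.526, 0.472, 0.527, -0.472]
wrist_force: [-0.6, -0.4, 0.1]
opening: 0.429
```

Call:
{"op": "servo_tool", "data": {"targets": [-30, 0, 0, 0, -40, 0, 0, 0, -40, 0, 0, 0, 0, 0, 0, 0, 0, 0, 0, 0]}}

```text
time_s: 23.05
eef_pos: [0.4376, -0.0324, 0.1638]
eef_rot: [0.528, 0.473, 0.525, -0.472]
wrist_force: [0.1, -0.0, -0.7]
opening: 0.428
```

Run:
```python
from h import *
plan([.583,-.1896,.12],.109)
k=KRt('wrist'); T,R=pose(); p,d=cams.camera('wrist'); cv2.imwrite('pics/w12.png',p)
P,u,v=cloud(k,d); Q=(P-T)@R*1000
m=(abs(Q[:,1])<17)&(abs(Q[:,2])<28)&(Q[:,0]>5)&(Q[:,0]<22)&(u>200)&(u<315)
q=Q[m]; x=np.median(q[:,0]); f=q[abs(q[:,0]-x)<2.5]; print(len(q),len(f),x)
print('tilt',np.linalg.lstsq(np.c_[f[:,1:],np.ones(len(f))],f[:,0],rcond=None)[0])
g=f[abs(f[:,1])<3]; print(g[:,2].min(),g[:,2].max())
rows([.583,-.1896,.14],.109,6)
```

```text
t 23.05 P [ 0.4376 -0.0324  0.1638] phi 0.108 xaxis [ 0.004 -0.001 -1.   ] F [ 0.1 -0.  -0.7] op 0.428 q6 -0.45
shift tool [ 44.5 127.4 171.9] per row /5 [ 8.9 25.5 34.4]
turn about x -0.001
shift if turned first [ 44.5 127.2 172. ]
2937 2648 16.66594968248468
tilt [ 6.57015702e-05 -1.38428371e-03  1.66707721e+01]
-19.56669807049054 19.843023169576295
[4, 21, 29, -0.0], [4, 21, 29, -0.0], [4, 21, 29, -0.0], [4, 21, 29, -0.0], [4, 21, 29, -0.0]
[4, 21, 29, -0.0],
```

View pics/w12.png

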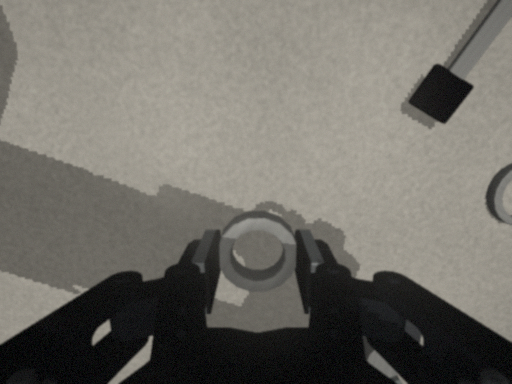

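The ring is held level and centred. Its bottom is 28.7 mm ahead of the TCP, so contact should come at TCP z of about 60.9 mm.

Call:
{"op": "servo_tool", "data": {"targets": [4, 25, 34, 0, 8, 25, 34, 0, 10, 26, 34, 0, 10, 26, 35, 0, 10, 25, 35, 0]}}

```text
time_s: 23.6
eef_pos: [0.5814, -0.1901, 0.1172]
eef_rot: [0.525, 0.472, 0.528, -0.473]
wrist_force: [0.4, 0.3, 0.4]
opening: 0.432
```

Call:
{"op": "servo_tool", "data": {"targets": [15, 0, 0, 0, 10, 0, 0, 0, 0, 0, 0, 0, 0, 0, 0, 0, 0, 0, 0, 0]}}

```text
time_s: 24.1
eef_pos: [0.5816, -0.1888, 0.0959]
eef_rot: [0.527, 0.472, 0.526, -0.472]
wrist_force: [-1.2, -0.1, -1.0]
opening: 0.431
```

```bash
python3 -c "
from h import *
plan([.5833,-.1896,.061],.109)"
```

```text
t 24.1 P [ 0.5816 -0.1888  0.0959] phi 0.109 xaxis [ 0.001 -0.    -1.   ] F [-1.2 -0.1 -1. ] op 0.431 q6 -0.62
shift tool [34.9  1.6  1. ] per row /5 [7.  0.3 0.2]
turn about x -0.0
shift if turned first [34.9  1.6  1. ]
```

Call:
{"op": "servo_tool", "data": {"targets": [5, 1.5, 1, 0, 5, 0, 0, 0, 4, 0, 0, 0, 0, 0, 0, 0, 0, 0, 0, 0]}}

```text
time_s: 24.6
eef_pos: [0.5831, -0.1902, 0.0808]
eef_rot: [0.526, 0.472, 0.526, -0.472]
wrist_force: [0.6, 0.2, 0.3]
opening: 0.427
```

Run:
```python
from h import *
plan([.5833,-.1896,.061],.109)
p,d=cams.camera('wrist'); cv2.imwrite('pics/w13.png',p)
```

```text
t 24.6 P [ 0.5831 -0.1902  0.0808] phi 0.108 xaxis [-0.  0. -1.] F [0.6 0.2 0.3] op 0.427 q6 -0.62
shift tool [19.8  0.3 -0.6] per row /5 [ 4.   0.1 -0.1]
turn about x -0.001
shift if turned first [19.8  0.3 -0.6]
```

View pics/w13.png

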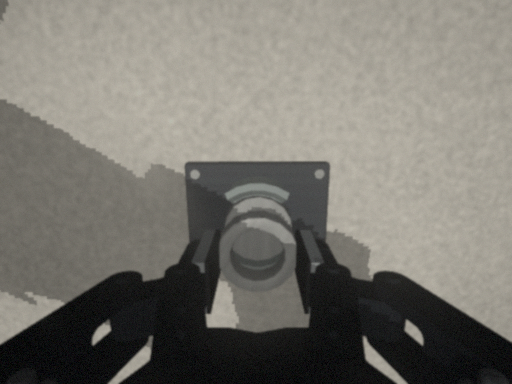

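The ring, at (258,253), is lined up over the disc and the far wall. Lowering in small steps.

Call:
{"op": "servo_tool", "data": {"targets": [3, 0.3, -0.5, 0, 4, 0, 0, 0, 4, 0, 0, 0, 3, 0, 0, 0, 2, 0, 0, 0]}}

```text
time_s: 25.15
eef_pos: [0.5832, -0.1897, 0.0645]
eef_rot: [0.526, 0.472, 0.526, -0.472]
wrist_force: [0.0, -0.9, -1.1]
opening: 0.426
```

Call:
{"op": "servo_tool", "data": {"targets": [1, 0, 0, 0, 0.8, 0, 0, 0, 0.7, 0, 0, 0, 0.5, 0, 0, 0, 0, 0, 0, 0]}}

```text
time_s: 25.65
eef_pos: [0.5835, -0.1898, 0.0621]
eef_rot: [0.526, 0.472, 0.526, -0.472]
wrist_force: [0.0, -1.4, -1.0]
opening: 0.43
```

Call:
{"op": "servo_tool", "data": {"targets": [0.6, 0, 0, 0, 0.5, 0, 0, 0, 0.3, 0, 0, 0, 0.2, 0, 0, 0, 0, 0, 0, 0]}}

```text
time_s: 26.15
eef_pos: [0.5835, -0.1898, 0.0606]
eef_rot: [0.526, 0.472, 0.526, -0.472]
wrist_force: [-0.1, 0.1, 0.5]
opening: 0.428
```

Call:
{"op": "servo_tool", "data": {"targets": [0.4, 0, 0, 0, 0.3, 0, 0, 0, 0, 0, 0, 0, 0, 0, 0, 0, 0, 0, 0, 0]}}

```text
time_s: 26.65
eef_pos: [0.5835, -0.1898, 0.0606]
eef_rot: [0.526, 0.472, 0.526, -0.472]
wrist_force: [-2.5, 1.5, 5.5]
opening: 0.426
```

Contact at TCP z 60.6 mm. Releasing and backing off.

Call:
{"op": "servo_tool", "data": {"targets": [0, 0, 0, 0, 0, 0, 0, 0, 0, 0, 0, 0, 0, 0, 0, 0, 0, 0, 0, 0], "fingers": 64}}

```text
time_s: 27.15
eef_pos: [0.5835, -0.1898, 0.0597]
eef_rot: [0.526, 0.472, 0.526, -0.472]
wrist_force: [-0.4, 0.1, -0.9]
opening: 0.749
```

Call:
{"op": "servo_tool", "data": {"targets": [-5, 0, 0, 0, -10, 0, 0, 0, -30, 0, 0, 0, -40, 0, 30, 0, -40, 0, 40, 0]}}

```text
time_s: 27.65
eef_pos: [0.5909, -0.2542, 0.1828]
eef_rot: [0.527, 0.472, 0.527, -0.471]
wrist_force: [1.5, -1.0, 0.7]
opening: 0.748
```

Call:
{"op": "servo_tool", "data": {"targets": [0, 0, 10, 0, 0, 0, 0, 0, 0, 0, 0, 0, 0, 0, 0, 0, 0, 0, 0, 0]}}

```text
time_s: 28.15
eef_pos: [0.591, -0.2632, 0.1788]
eef_rot: [0.526, 0.472, 0.527, -0.472]
wrist_force: [-0.1, -0.7, 0.2]
opening: 0.75
```

Run:
```python
from h import *
k=KRt('wrist'); p,d=cams.camera('wrist'); cv2.imwrite('pics/w14.png',p)
plan([.5833,-.1896,.061],.109)
P,u,v=cloud(k,d)
r=np.hypot(P[:,0]-.5833,P[:,1]+.1896)
m=(r<.0205)&(P[:,2]>.041)&(P[:,2]<.048); Q=P[m]
print(m.sum(),np.median(Q,0),cv2.minEnclosingCircle(Q[:,:2].astype(np.float32)),np.linalg.lstsq(np.c_[Q[:,:2],np.ones(len(Q))],Q[:,2],rcond=None)[0])
i=(r<.010); print('through hole z',np.median(P[i,2]))
p,d=cams.camera('scene'); cv2.imwrite('pics/s14.png',p)
```

```text
t 28.2 P [ 0.5912 -0.2634  0.179 ] phi 0.109 xaxis [-0.002  0.001 -1.   ] F [-0.7 -1.1  1. ] op 0.747 q6 -0.71
shift tool [118.1   0.4 -74.1] per row /5 [ 23.6   0.1 -14.8]
turn about x 0.0
shift if turned first [118.1   0.3 -74.1]
1181 [ 0.58403071 -0.18939933  0.04397072] ((0.584054172039032, -0.19019101560115814), 0.019924871623516083) [ 0.00251591 -0.00061753  0.04233991]
through hole z 0.032158650433072845
```

View pics/w14.png

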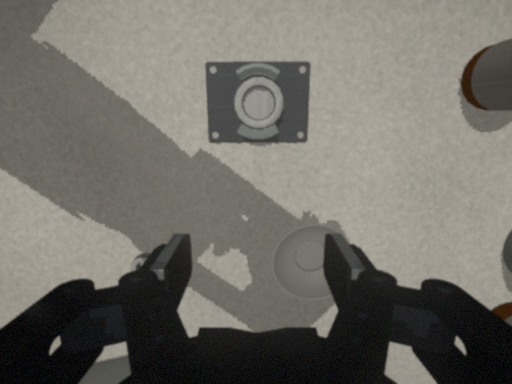

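View pics/s14.png

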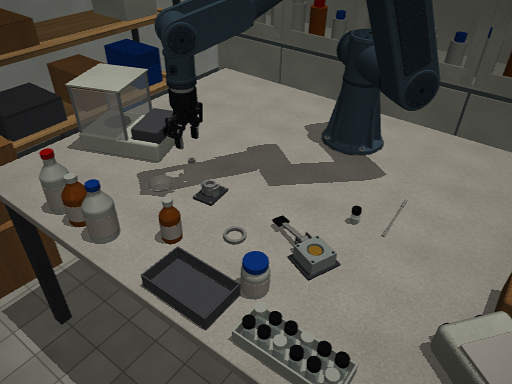

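The ring lies flat on the disc at (259,102) in the wrist picture. Its top is at 44.0 mm, the disc shows through the hole at 32.2 mm, and it is about 1 mm from the seat's centre. The scene picture shows everything else where it was, and the gripper touches nothing.

```bash
python3 -c "
from h import *
print(workorder.hand_in())"
```

```text
the job is handed in; nothing more can be done
None
```

The job is done and was handed in at about 28 s of the 66 s allowed. I pressed the paddle to its stop at 17 N, which raised the disc to a top height of 58.2 mm. I then lifted the disc out, set it on the holder's seat, and laid the 40 mm ring on top of it.

**Last checks, by wrist depth:**
- **Disc:** its top is at 32.2 mm, it lies flat, and it was within about 0.6 mm of the holder's centre.
- **Ring:** its top is at 44.0 mm, its measured tilt is under 0.003 rad, and it is about 1 mm from the seat's centre.
- **Surroundings:** the last scene picture showed nothing else on the bench moved, and the open gripper was clear of everything.

**Disagreements:**
- **Camera positions:** the fixed cameras and the wrist camera differed by 3 to 4 mm sideways. I used the wrist camera's values throughout, and the contact heights agreed with it to within 0.5 mm.
- **Gripper opening:** it read about 37 mm while holding the 40 mm parts, though both sat level and centred in the fingers.
- **Closing force:** I saw about 5 N upward at the wrist when gripping each part, and it went away once the part was lifted.

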